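Shut the brick into its drying drawer and open the vent above it

ROBOT

A 6-joint arm with a two-finger parallel gripper is mounted at the origin on the work surface. World frame = base frame: x ahead of the robot, y to its left, z up, the work surface at z = 0. Lengths are in m, angles in rad, forces in N, time in s.
With the tool pointing down it reaches from about 0.35 to 0.975 m from the base axis. Payload 4.9 kg.
Tool frame: the origin (TCP) lies at the very end of the fingers, on their centre line; the grasp point (between the pads) lies 19 mm behind it; y points along the fingers, z is the direction in which the jaws open and shut, and the axes are right-handed (so a half turn about y gives the same grasp; the last joint's range is limited). The gripper opens to 85 mm and grips with 20 to 120 N. Pads are 22 mm wide; open, the fingers measure 114 mm over their backs; the gripper's body (76 mm by 85 mm) begins 54 mm behind the grasp point. The pads swing forward as they close: fully open they stand 13 mm farther back than shut.
Start: joints at [-1.314, 0.053, 1.613, -0, 1.476, -0.119], TCP at [0.229, -0.581, 0.231] pointing down, gripper open.
Joint ranges: [-3.01, 3.01], [-1.01, 2.22], [0.06, 2.58], [-1.02, 4.17], [0.09, 2.62], [-3.14, 3.14]. Speed limits (rad/s): [2.57, 2.57, 3.14, 3.14, 3.14, 3.14].

INTERFACE

Orientations are given as a rotation vector (axis times angle).
In Python, from station import monitor, viewer, ticket gives the robot as it stands.
- The arm moves only by the tool servo_tool, never from a script. Its argument "commands" is one flat list of numbers, 7 for each row, row after row: the turn, a rotation vector about the tool's x, y, z in rad, then the shift along the tool's x, y, z in cm, then the opening, from 0 (shut) to 1 (fully open). In form: [rx, ry, rz, dx, dy, dz, claw, rx, ry, rz, dx, dy, dz, claw, ...]. A call has 1 to 20 rows; each row shifts and turns the pose as measured when the row begins, along the tool's axes as they then stand; what a row does not reach is not made up. A row lasts 1/10 s, in which the tool goes at most 50 mm and 8.59 degrees, less where a joint would pass 70% of its speed; a pose out of reach is approached as far as the arm can. A call is refused whole if a number of a shift passes 5 or a number of a turn 0.15, either way. A call with a gripper value outside its range is refused whole. The fingers move at their own pace and stop on an object; "grip_force" is the grip in N (left out, the last holds). Time passes only in rows, so rows that do not move let the fingers close. It gives the time, the measured TCP pose, the force and the opening at its end, in the units of the state.
- monitor.get_obs(): the state, without advancing time (a new reading comes with each control period).
- viewer.get_image(name): name is "scene" or "top"; returns a dict with "frame" (480x640x3 uint8, red, green, blue), "depth" (480x640 float32, m along the optical axis (not along the pixel's ray), 0 where there is no reading), "camera_matrix" (3x3 intrinsics, pixels), "cam_to_world" (4x4, takes a point from camera to world coordinates). Camera axes: x right, y down, z forward; pixel columns grow to the right and rows downward; lengths in m; the calibration is good to about 2 mm. A picture is of the moment at which its call begins.
- ticket.finish_job(): hands the job in, once; it reports no verdict.
The state is a dict: "t": time; "q": joint angles; "dq": joint speeds; "effort": joint torques, N m; "tool_pos": TCP position; "tool_rot": TCP orientation; "contact_force": force on the tool from outside, world axes, zero at the start; "wrist_torque": the same for the moment, N m; "opening": finger opening in m.
Only numpy, scipy, OpenCV 4.12 (cv2) and the standard library are available. Lean on these libraries where they do the work, as an engineer would, in place of code of your own. Each camera call takes 0.05 s, during which the arm holds its last target.

TASK

Start the fresh brick drying: with the fingertips, push the drawer it lies in fully shut without slamming it, and push the little vent shutter on top of the cabinet above that same drawer to the left until it is fully open. Do not touch or lift the brick; leave the empty drawer standing out for the next brick, leave the third drawer shut, and leave the other two vents and everything else on the bench where they are.

Things in the scene. Friction and masses are not known exactly. Their poses are not given: they have to be found in the camera images.
- cabinet: white steel drying cabinet 462 mm wide, 300 deep, fixed on the bench, three equal drawers side by side 150 mm apart. Origin: on the bench, midway across, in the plane of the shut drawers' fronts; x points into the cabinet (a drawer shuts along +x), y to the robot's left, z up. All its parts have parallel axes. Place, heading and order of the drawers vary.
- bay_brick: housing of the brick's drawer (all three alike). Origin as the cabinet's, but midway across this drawer. Flat top 150 mm above the bench, from 10 to 238 mm behind the front plane; behind it a rear duct 194 mm high with an outlet up to 220. On the top, two rails along y, 156.8 mm high and 72 mm apart inside, guide the vent shutter; the tab stands midway between them.
- front_brick (a point): Point on the robot-side face of the front of the drawer that holds the brick, midway across, 115 mm above the bench. All drawer fronts: flat, 138 mm wide, 12 thick, from 29 to 143 mm above the bench, with a bow handle 93 mm wide standing out 31 mm at 57 to 67 mm above the bench; the face above it is bare. Behind it is an open tray with sides up to 95 mm above the bench.
- drawer_brick (a joint): how far the drawer with the brick is out, in m: 0 is fully shut against its stop, 0.16 fully out. It starts at 0.085 to 0.115, slides with about 2.5 N of friction and stays where it is left.
- tab_brick (a point): Middle of the top edge of the thumb tab of the vent shutter above the brick's drawer, 176.5 mm above the bench, 55 mm behind the front plane. All tabs: upright aluminium plate, 36 mm along x, 6 thick in y, standing on a flat shutter whose top is 154 mm above the bench and which slides along y. It starts shut or at most 10 mm open.
- vent_brick (a joint): how far the vent above the drawer with the brick is slid open, in m, along +y (robot's left): 0 shut, 0.044 fully open against its stop. About 1.5 N of friction; it stays where it is left.
- front_empty (a point): The same point on the front of the empty drawer, which stands out 75 to 115 mm ready for the next brick.
- drawer_empty (a joint): how far the empty drawer is out, in m: 0 is fully shut against its stop, 0.16 fully out.
- tab_empty (a point): The same point on the vent tab above the empty drawer; starts shut or nearly so.
- vent_empty (a joint): how far the vent above the empty drawer is slid open, in m, along +y (robot's left): 0 shut, 0.044 fully open against its stop.
- front_shut (a point): The same point on the front of the third drawer, which is already shut.
- drawer_shut (a joint): how far the third drawer is out, in m: 0 is fully shut against its stop, 0.16 fully out.
- tab_shut (a point): The same point on the vent tab above the shut drawer; starts fully or nearly fully open.
- vent_shut (a joint): how far the vent above the third drawer is slid open, in m, along +y (robot's left): 0 shut, 0.044 fully open against its stop.
- brick: the fresh brick: an off-white, straw-flecked block of grown mycelium, 100 x 90 x 50 mm, lying loose on the floor of its drawer (33 mm above the bench), its top below the drawer front's top edge; soft and easily marked; origin under its centre, z up
- cup: an open white plastic beaker, 64 mm across, 70 mm tall, standing on the bench in front of the shut drawer; origin under its centre. Not part of the job.
- hygrometer: a small white box with a display, 26 x 62 x 46 mm, standing on top of the cabinet towards the back; origin under its centre. Not part of the job.
- jar: a clear lidded jar, 64 mm across, 69 mm tall, standing on top of the cabinet towards the back; origin under its centre. Not part of the job.
- spray_bottle: a white trigger spray bottle, 68 mm across, 191 mm tall, on the bench left of the cabinet; origin under its centre. Not part of the job.
- mould_tray: an empty white two-cavity mould tray, 146 x 222 x 45 mm, on the bench right of the cabinet; origin under its centre. Not part of the job.
- sample_block: a loose grown sample block, 90 x 60 x 35 mm, lying on the bench left of the cabinet; origin under its centre. Not part of the job.
- spatula: a hand spatula 200 mm long lying flat on the bench nearer the robot than the drawers; origin in its middle, on the bench. Not part of the job.

How it is judged:
By the outcome, as a careful person would: the job done as asked, in the order asked, and still so for the second after the job is handed in, with the robot touching nothing.
It also fails if it takes over 45 s, if anything falls off the work surface, if the arm or the gripper's body presses on something with over 40 N, if the wrist force passes 120 N, or if a joint passes its speed limit or range.

## Working session

There is one attempt and no reset: what is moved stays moved. The work goes in short steps, Python scripts to look and compute and a tool call to move; the robot and the scene stay as the last step left them, time stands still between calls to the robot, and variables do not carry over. Pictures are saved under pics/ and viewed, and the job is handed in when it is done.

Besides the shell and the picture viewer there is one more tool, called after "Call:" by a JSON object that holds its "name" and its "arguments", one argument or row to a line. servo_tool: Moves the arm, as the interface text tells. Its arguments: {"type":"object","properties":{"commands":{"type":"array","items":{"type":"number"}},"grip_force":{"type":"number"}},"required":["commands"]}

```bash
mkdir -p pics; python3 - <<'E'
from station import monitor, viewer
import cv2,numpy as np
o=monitor.get_obs();print({k:np.round(v,3) for k,v in o.items()})
for n in("scene","top"):
    d=viewer.get_image(n);cv2.imwrite(f"pics/{n}0.png",d["frame"][:,:,::-1]);np.savez(f"{n}0.npz",**d);print(d["camera_matrix"],d["cam_to_world"].round(3))
E
```

```text
{'t': np.float64(0.0), 'q': array([-1.314,  0.053,  1.614,  0.   ,  1.476, -0.119]), 'dq': array([-0.   ,  0.   ,  0.001, -0.   ,  0.   ,  0.001]), 'effort': array([-1.0000e-03, -3.9369e+01, -3.7018e+01, -0.0000e+00,  7.0000e-03,
       -0.0000e+00]), 'tool_pos': array([ 0.229, -0.581,  0.23 ]), 'tool_rot': array([-0.383,  2.018, -2.014]), 'contact_force': array([-0.703, -0.041, -0.166]), 'wrist_torque': array([ 0.027, -0.105,  0.021]), 'opening': np.float64(0.086)}
[[522.59916932   0.         320.23222873]
 [  0.         522.59916932 237.71943411]
 [  0.           0.           1.        ]] [[-0.793 -0.531  0.3    0.237]
 [-0.61   0.69  -0.39   0.441]
 [ 0.    -0.492 -0.871  1.183]
 [ 0.     0.     0.     1.   ]]
[[561.67422254   0.         310.59414349]
 [  0.         561.67422254 245.28487518]
 [  0.           0.           1.        ]] [[ 0.033 -0.97   0.24   0.286]
 [-0.999 -0.033  0.003 -0.018]
 [ 0.005 -0.24  -0.971  1.36 ]
 [ 0.     0.     0.     1.   ]]
```

View pics/scene0.png

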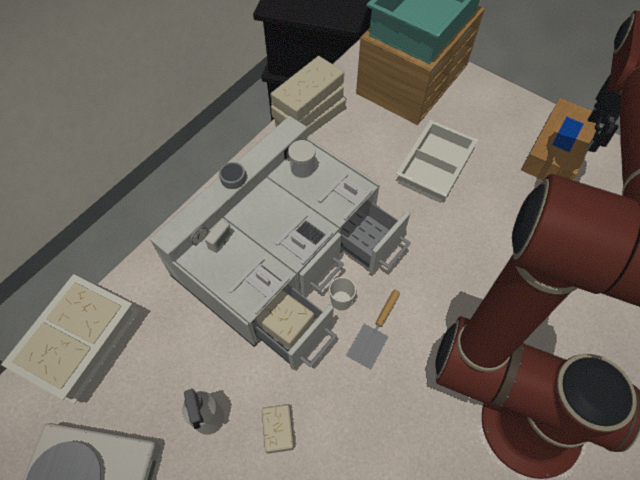

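View pics/top0.png

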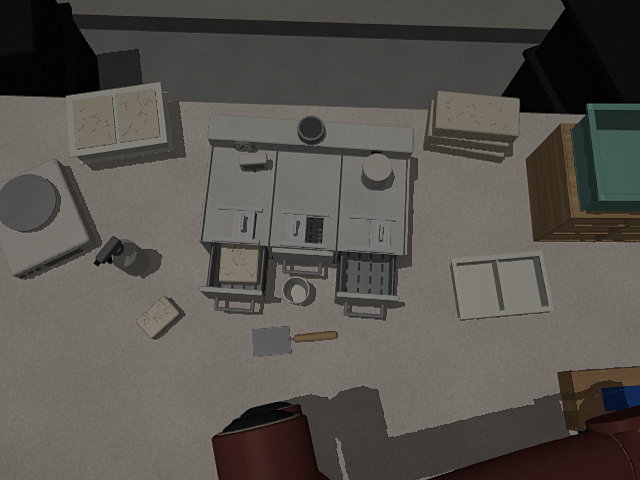

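The brick is in the left drawer (top image, about (238,265)), with its tab near (249,224). The middle drawer is shut, with the cup in front of it at (298,291). The right drawer is empty. I'll measure from depth next.

```bash
cat > h.py <<'E'
import numpy as np,cv2
def cloud(d):
    D=d["depth"];K=d["camera_matrix"];T=d["cam_to_world"]
    v,u=np.mgrid[:480,:640]
    P=np.stack([(u-K[0,2])/K[0,0]*D,(v-K[1,2])/K[1,1]*D,D],-1)
    W=P@T[:3,:3].T+T[:3,3]; W[D==0]=np.nan; return W
def proj(d,p):
    K=d["camera_matrix"];T=d["cam_to_world"];c=(np.asarray(p)-T[:3,3])@T[:3,:3];q=c@K.T;return q[...,:2]/q[...,2:]
E
python3 - <<'E'
from h import *
np.set_printoptions(precision=4,suppress=True)
for n in("top","scene"):
    d=np.load(n+"0.npz");W=cloud(d);x,y,z=W[...,0],W[...,1],W[...,2]
    reg=(x>.4)&(x<1.05)&(abs(y)<.4)
    # rear duct & top
    m=reg&(abs(z-.194)<.006); m2=reg&(abs(z-.150)<.003)
    for nm,mm in(("duct",m),("top",m2)):
        pts=W[mm][:,:2].astype(np.float32); r=cv2.minAreaRect(pts); print(n,nm,mm.sum(),r, cv2.boxPoints(r).tolist())
    # drawer fronts top edge z~.143
    m=(reg&(abs(z-.143)<.004)&(x<.72)).astype(np.uint8)
    k,l,s,c=cv2.connectedComponentsWithStats(m)
    for i in range(1,k):
        if s[i,4]>25:
            pts=W[l==i][:,:2].astype(np.float32);print("front",s[i],cv2.minAreaRect(pts))
    m=(reg&(z>.166)&(z<.182)&(x<.85)).astype(np.uint8)
    k,l,s,c=cv2.connectedComponentsWithStats(m)
    for i in range(1,k):
        if s[i,4]>5: print("tab",s[i],W[l==i].mean(0),W[l==i].min(0),W[l==i].max(0))
for n,(a,b,c,e) in(("top",(190,190,430,330)),("scene",(220,160,420,370))):
    im=cv2.imread(f"pics/{n}0.png")[b:e,a:c];s=800/(c-a) if n=="top" else 2.8
    cv2.imwrite(f"pics/{n}0c.png",cv2.resize(im,None,fx=s,fy=s,interpolation=cv2.INTER_CUBIC))
E
```

```text
top duct 5070 ((0.7773879170417786, 0.0993276834487915), (0.24925930798053741, 0.6898841261863708), 15.141366004943848) [[0.5669854879379272, 0.39974141120910645], [0.7471842765808105, -0.2661929130554199], [0.9877903461456299, -0.20108604431152344], [0.8075915575027466, 0.46484827995300293]]
top top 11272 ((0.6395608186721802, 0.08333122730255127), (0.6275784373283386, 0.33897092938423157), 88.21290588378906) [[0.46037209033966064, -0.22501987218856812], [0.7991781234741211, -0.2355908751487732], [0.8187495470046997, 0.39168232679367065], [0.47994351387023926, 0.40225332975387573]]
front [272 247  61  10 296] ((0.5718367695808411, 0.004290319979190826), (0.13448353111743927, 0.014284500852227211), 88.05860137939453)
front [200 286  62  10 312] ((0.4782843589782715, 0.15762756764888763), (0.13578620553016663, 0.012442112900316715), 87.79080200195312)
front [336 292  63   9 298] ((0.47666826844215393, -0.14133810997009277), (0.13588088750839233, 0.012476007454097271), 88.1115493774414)
tab [209 141 163  14 468] [0.8044 0.0426 0.174 ] [ 0.7941 -0.1437  0.166 ] [0.8138 0.2261 0.182 ]
ta
[... 1957 characters left out ...]
3984)
tab [297 131  11  10  36] [ 0.7958 -0.2151  0.1749] [ 0.7923 -0.2324  0.167 ] [ 0.7984 -0.1928  0.1807]
tab [158 150 131 109 597] [0.8051 0.0532 0.1741] [ 0.7881 -0.1538  0.166 ] [0.8483 0.2289 0.182 ]
tab [290 164  25  10  96] [ 0.7326 -0.1326  0.1745] [ 0.7162 -0.1622  0.1664] [ 0.7676 -0.1206  0.1818]
tab [344 181  14  11  64] [ 0.614  -0.1645  0.174 ] [ 0.5965 -0.1694  0.1663] [ 0.6322 -0.1609  0.1801]
tab [206 226  26  24 101] [0.7562 0.1302 0.1742] [0.7506 0.0912 0.1662] [0.7755 0.1543 0.1819]
tab [292 235  13  12  64] [0.6196 0.0244 0.1736] [0.6022 0.0197 0.1661] [0.6372 0.0285 0.179 ]
tab [256 271  14  13  66] [0.6235 0.1403 0.174 ] [0.6059 0.1361 0.1661] [0.6432 0.1434 0.179 ]
```

View pics/top0c.png

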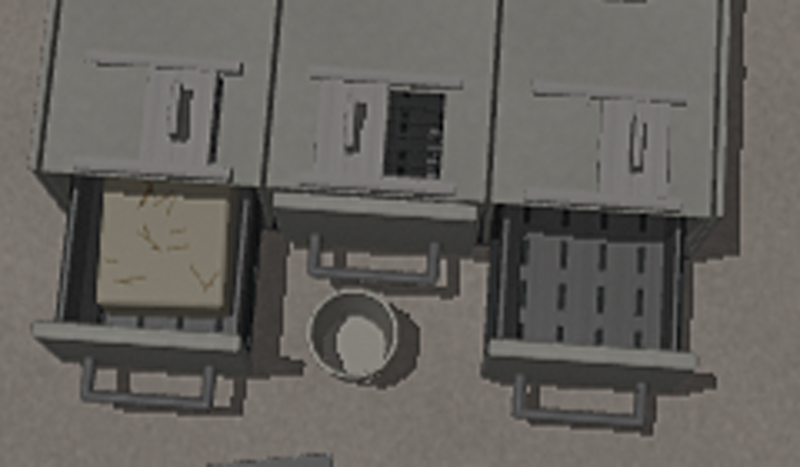

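View pics/scene0c.png

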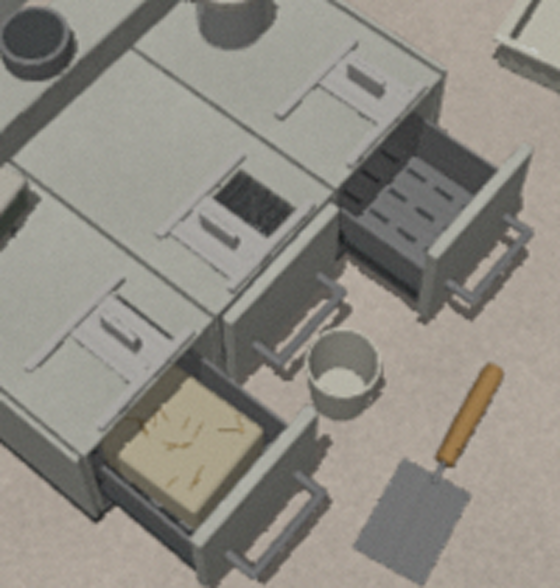

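```bash
cat >> h.py <<'E'
from scipy.spatial.transform import Rotation as R
np.set_printoptions(precision=4,suppress=True)
H=-0.037
CX=np.array([np.cos(H),np.sin(H),0]);CY=np.array([-np.sin(H),np.cos(H),0])
def st():
    from station import monitor
    o=monitor.get_obs();Rm=R.from_rotvec(o["tool_rot"]);return o,o["tool_pos"],Rm
def togo(t,jaw=CX):
    o,p,Rm=st();M=Rm.as_matrix()
    print("t",o["t"],"pos",p,"F",o["contact_force"],"op",o["opening"])
    z=np.array(jaw)*np.sign(M[:,2]@jaw);y=np.array([0,0,-1.]);x=np.cross(y,z)
    print("rot to go (tool)",(Rm.inv()*R.from_matrix(np.c_[x,y,z])).as_rotvec())
    print("shift cm now-axes",Rm.inv().apply(np.array(t)-p)*100,"in final axes",np.c_[x,y,z].T@(np.array(t)-p)*100)
    print(M)
E
python3 - <<'E'
from h import *
togo([.40,.158,.231],CX);togo([.40,.158,.231],CY)
W=cloud(np.load("top0.npz"))
print(W[215:232,236:250:1,2][:, :])
E
```

```text
t 0.1 pos [ 0.2292 -0.5808  0.2302] F [0.4546 0.3908 0.7082] op 0.08535575462420311
rot to go (tool) [ 0.0015 -1.158  -0.0013]
shift cm now-axes [-43.0001   0.0421 -62.4599] in final axes [-74.4636  -0.0848  14.332 ]
[[-0.9302 -0.0005  0.367 ]
 [-0.367   0.0018 -0.9302]
 [-0.0002 -1.     -0.0019]]
t 0.1 pos [ 0.2292 -0.5808  0.2302] F [0.4546 0.3908 0.7082] op 0.08535575462420311
rot to go (tool) [0.0019 0.4128 0.0002]
shift cm now-axes [-43.0001   0.0421 -62.4599] in final axes [-14.332   -0.0848 -74.4636]
[[-0.9302 -0.0005  0.367 ]
 [-0.367   0.0018 -0.9302]
 [-0.0002 -1.     -0.0019]]
[[0.1548 0.1564 0.1565 0.1579 0.1549 0.1513 0.1762 0.1806 0.1546 0.1567
  0.1532 0.1557 0.1541 0.1516]
 [0.1515 0.1559 0.1493 0.1489 0.1535 0.1525 0.1735 0.1787 0.1712 0.1546
  0.1547 0.1558 0.1554 0.152 ]
 [0.153  0.1531 0.1545 0.1536 0.1518 0.1738 0.1781 0.1777 0.1715 0.1584
  0.1549 0.1529 0.1568 0.1535]
 [0.1543 0.1516 0.1573 0.1518 0.1523 0.1787 0.1786 0.1762 0.1684 0.151
  0.1542 0.1571 0.1539 0.1575]
 [0.1519 0.1578 0.1526 0.1531 0.156  0.1742 0.1778 0.1784 0.1676 0.1552
  0.1581 0.1561 0.1542
[... 542 characters left out ...]
42 0.1551 0.1532 0.1803 0.1777 0.1759 0.1563 0.1533
  0.1544 0.1486 0.1528 0.1579]
 [0.1564 0.1568 0.1536 0.1527 0.1742 0.1778 0.1773 0.1769 0.1563 0.1561
  0.1556 0.1619 0.161  0.1543]
 [0.1559 0.1568 0.1571 0.1531 0.1753 0.1779 0.1747 0.1717 0.1514 0.152
  0.1532 0.1578 0.1578 0.1573]
 [0.1522 0.1563 0.1497 0.1597 0.1808 0.1769 0.1792 0.1637 0.1545 0.1555
  0.1585 0.1548 0.1556 0.1553]
 [0.1555 0.1567 0.1511 0.1548 0.1751 0.182  0.1747 0.1681 0.1541 0.1531
  0.1579 0.1558 0.155  0.1549]
 [0.1543 0.1577 0.1558 0.1533 0.1723 0.1717 0.1723 0.1679 0.1542 0.1542
  0.1552 0.1549 0.1553 0.1561]
 [0.1522 0.1515 0.1515 0.1541 0.154  0.1656 0.1652 0.1609 0.1544 0.1566
  0.1558 0.1527 0.1548 0.157 ]]
```

Call:
{"name": "servo_tool", "arguments": {
  "commands": [0,0.103,0,0,0,0,0,0,0.103,0,0,0,0,0,0,0.103,0,0,0,0,0,0,0.103,0,0,0,0,0,0,0,0,-4,0,-2,0,0,0,0,-4,0,-4,0,0,0,0,-4,0,-4,0,0,0,0,-2,0,-4,0,0,0,0,0,0,-4,0,0,0,0,0,0,-4,0,0,0,0,0,0,-4,0,0,0,0,0,0,-4,0,0,0,0,0,0,-4,0,0,0,0,0,0,-4,0,0,0,0,0,0,-4,0],
  "grip_force": 60
}}

```text
t: 1.6
tool_pos: [0.3874, -0.161, 0.2234]
tool_rot: [-0.061, -2.202, 2.169]
contact_force: [0.1, -0.2, 1.1]
opening: -0.0001
```

```bash
python3 -c "
from h import *
togo([.42,.158,.231],CY)"
```

```text
t 1.6 pos [ 0.3874 -0.161   0.2234] F [ 0.0528 -0.2422  1.1149] op -9.333828046974975e-05
rot to go (tool) [ 0.0148 -0.0264  0.0077]
shift cm now-axes [ -1.2333  -0.3018 -32.0503] in final axes [ -2.0815  -0.7618 -31.9988]
[[-0.998  -0.007  -0.0634]
 [ 0.0633  0.0151 -0.9979]
 [ 0.0079 -0.9999 -0.0147]]
```

Call:
{"name": "servo_tool", "arguments": {
  "commands": [0.015,-0.026,0.008,0,0,-4,0,0,0,0,-0.2,0,-4,0,0,0,0,-0.4,0,-4,0,0,0,0,-0.4,0,-4,0,0,0,0,-0.4,0,-4,0,0,0,0,-0.4,0,-4,0,0,0,0,-0.4,0,-4,0,0,0,0,0,0,-2,0,0,0,0,0,0,0,0]
}}

```text
t: 2.5
tool_pos: [0.4176, 0.1544, 0.2206]
tool_rot: [-0.034, -2.205, 2.206]
contact_force: [-1.2, 0.5, -0.1]
opening: 0.0001
```

```bash
python3 -c "
from h import *
togo([.435,.157,.108],CY)
from station import viewer
for n in ('scene','top'):
  d=viewer.get_image(n);cv2.imwrite(f'pics/{n}1.png',d['frame'][:,:,::-1])"
```

```text
t 2.5 pos [0.4176 0.1544 0.2206] F [-1.1612  0.4619 -0.0592] op 9.761709690604635e-05
rot to go (tool) [-0.0001  0.0059  0.0003]
shift cm now-axes [-1.735  11.2554 -0.3141] in final axes [-1.73   11.2559 -0.3227]
[[-0.9995 -0.0003 -0.0311]
 [ 0.0311 -0.0001 -0.9995]
 [ 0.0003 -1.      0.0001]]
```

View pics/scene1.png

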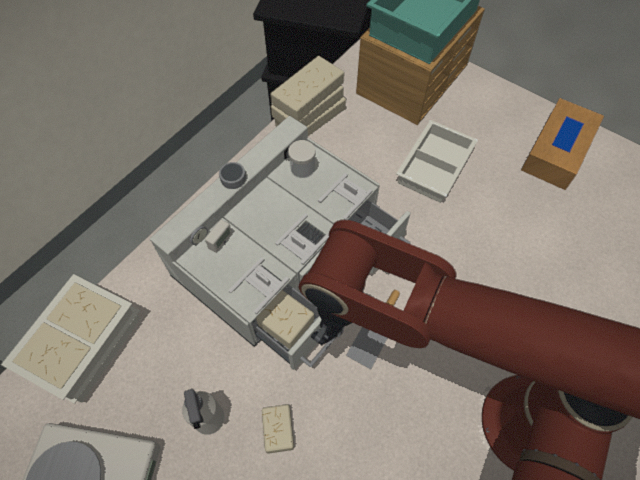

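View pics/top1.png

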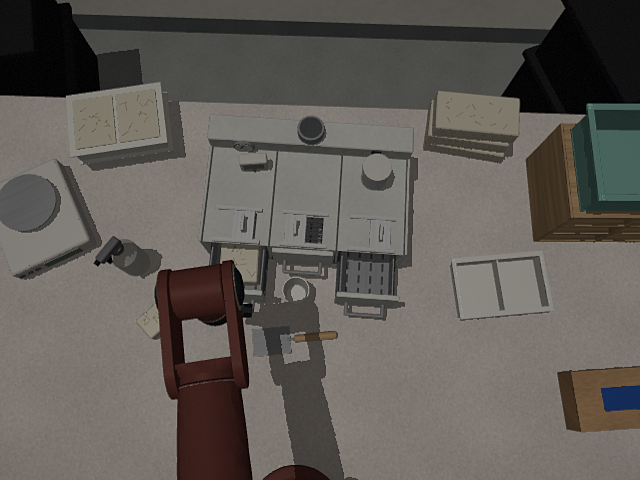

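Call:
{"name": "servo_tool", "arguments": {
  "commands": [0,0.006,0,0,3,-0.1,0,0,0,0,0,3,-0.1,0,0,0,0,0,3,-0.1,0,0,0,0,0,2,0,0,0,0,0,-0.4,0,0,0,0,0,0,-0.4,0.2,0,0,0,0,0,-0.4,0.1,0,0]
}}

```text
t: 3.3
tool_pos: [0.4329, 0.1469, 0.1067]
tool_rot: [-0.064, -2.195, 2.201]
contact_force: [-0.8, -0.2, 0.2]
opening: 0.0
```

```bash
python3 -c "
from h import *
togo([.46,.157,.108],CY)"
```

```text
t 3.3 pos [0.4329 0.1469 0.1067] F [-0.7647 -0.215   0.1748] op 1.1618991568681047e-05
rot to go (tool) [-0.0026 -0.0149 -0.006 ]
shift cm now-axes [-2.6503 -0.1151 -1.1516] in final axes [-2.6664 -0.1282 -1.1124]
[[-0.9986  0.0059 -0.0518]
 [ 0.0518 -0.0028 -0.9987]
 [-0.006  -1.      0.0025]]
```

Call:
{"name": "servo_tool", "arguments": {
  "commands": [0,-0.015,-0.006,0,-0.1,-0.6,0,0,0,0,-0.4,0,-0.5,0,0,0,0,-0.5,0,0,0,0,0,0,-0.5,0,0,0]
}}

```text
t: 3.7
tool_pos: [0.4517, 0.1584, 0.1121]
tool_rot: [-0.047, -2.205, 2.208]
contact_force: [0.5, 0.6, -0.2]
opening: -0.0002
```

```bash
python3 -c "
from h import *
togo([.56,.154,.108],CY)"
```

```text
t 3.7 pos [0.4517 0.1584 0.1121] F [ 0.5053  0.5502 -0.2269] op -0.0002008156180516013
rot to go (tool) [-0.001   0.0008 -0.0066]
shift cm now-axes [-10.8318   0.4811   0.0509] in final axes [-10.8348   0.4091   0.0424]
[[-0.9993  0.0066 -0.0362]
 [ 0.0362 -0.0012 -0.9993]
 [-0.0066 -1.      0.001 ]]
```

Call:
{"name": "servo_tool", "arguments": {
  "commands": [0,0,-0.006,-0.3,0.2,0,0,0,0,0,-0.3,0.2,0,0,0,0,0,-0.3,0,0,0,0,0,0,-0.4,0,0,0,0,0,0,-0.4,0,0,0,0,0,0,-0.4,0,0,0,0,0,0,-0.4,0,0,0]
}}

```text
t: 4.4
tool_pos: [0.4776, 0.1578, 0.1077]
tool_rot: [-0.034, -2.2, 2.202]
contact_force: [-2.7, 0.3, 1.8]
opening: 0.0
```

```bash
python3 -c "
from h import *
togo([.56,.154,.108],CY)"
```

```text
t 4.4 pos [0.4776 0.1578 0.1077] F [-2.73    0.325   1.8473] op 3.0558584121683444e-05
rot to go (tool) [-0.0012  0.0014  0.0045]
shift cm now-axes [-8.2504 -0.0642  0.0826] in final axes [-8.2508 -0.027   0.071 ]
[[-0.9994 -0.0046 -0.0356]
 [ 0.0356 -0.001  -0.9994]
 [ 0.0045 -1.      0.0012]]
```

In contact, with −2.7 N matching the drawer friction. Pushing on.

Call:
{"name": "servo_tool", "arguments": {
  "commands": [0,0,0.004,-0.5,0,0,0,0,0,0,-0.5,0,0,0,0,0,0,-0.5,0,0,0,0,0,0,-0.5,0,0,0,0,0,0,-0.5,0,0,0,0,0,0,-0.5,0,0,0,0,0,0,-0.5,0,0,0,0,0,0,-0.5,0,0,0,0,0,0,-0.5,0,0,0,0,0,0,-0.5,0,0,0]
}}

```text
t: 5.4
tool_pos: [0.5319, 0.1558, 0.1077]
tool_rot: [-0.039, -2.202, 2.204]
contact_force: [-3.2, 1.4, 2.1]
opening: 0.0001
```

```bash
python3 -c "
from h import *
togo([.56,.154,.108],CY)"
```

```text
t 5.4 pos [0.5319 0.1558 0.1077] F [-3.1507  1.3839  2.0742] op 5.2731756731604917e-05
rot to go (tool) [-0.0012  0.0013  0.0006]
shift cm now-axes [-2.8096 -0.0314  0.0781] in final axes [-2.8097 -0.0297  0.0745]
[[-0.9994 -0.0007 -0.0357]
 [ 0.0357 -0.0012 -0.9994]
 [ 0.0006 -1.      0.0012]]
```

Call:
{"name": "servo_tool", "arguments": {
  "commands": [0,0,0,-0.4,0,0,0,0,0,0,-0.3,0,0,0,0,0,0,-0.3,0,0,0,0,0,0,-0.25,0,0,0,0,0,0,-0.2,0,0,0,0,0,0,-0.2,0,0,0]
}}

```text
t: 6.0
tool_pos: [0.5502, 0.1551, 0.1076]
tool_rot: [-0.039, -2.202, 2.205]
contact_force: [-2.1, 0.3, 2.1]
opening: 0.0004
```

```bash
python3 -c "
from h import *
togo([.56,.154,.108],CY)
from station import viewer
for n in ('scene','top'):
  d=viewer.get_image(n);cv2.imwrite(f'pics/{n}2.png',d['frame'][:,:,::-1])"
```

```text
t 6.0 pos [0.5502 0.1551 0.1076] F [-2.1234  0.3387  2.1338] op 0.0003755014783398061
rot to go (tool) [-0.0013  0.0013  0.0006]
shift cm now-axes [-0.9803 -0.0414  0.0763] in final axes [-0.9805 -0.0409  0.075 ]
[[-0.9994 -0.0007 -0.0357]
 [ 0.0357 -0.0013 -0.9994]
 [ 0.0006 -1.      0.0013]]
```

View pics/scene2.png

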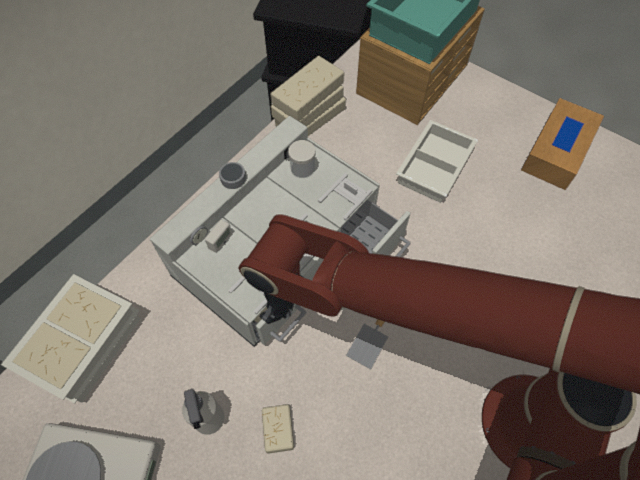

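The drawer is nearly shut, with about 10 mm left. I'll creep in until it meets the stop.

Call:
{"name": "servo_tool", "arguments": {
  "commands": [0,0,0,-0.2,0,0,0,0,0,0,-0.2,0,0,0,0,0,0,-0.2,0,0,0,0,0,0,-0.15,0,0,0]
}}

```text
t: 6.5
tool_pos: [0.558, 0.1548, 0.1074]
tool_rot: [-0.039, -2.202, 2.205]
contact_force: [-2.7, -0.3, 0.7]
opening: 0.0003
```

Call:
{"name": "servo_tool", "arguments": {
  "commands": [0,0,0,-0.15,0,0,0,0,0,0,-0.15,0,0,0]
}}

```text
t: 6.7
tool_pos: [0.5597, 0.1547, 0.1074]
tool_rot: [-0.033, -2.199, 2.203]
contact_force: [-12.8, 0.4, 8.1]
opening: -0.0002
```

Call:
{"name": "servo_tool", "arguments": {
  "commands": [0,0,0,-0.15,0,0,0,0,0,0,-0.15,0,0,0]
}}

```text
t: 6.9
tool_pos: [0.5594, 0.1547, 0.1075]
tool_rot: [-0.022, -2.193, 2.199]
contact_force: [-10.1, -0.1, 6.5]
opening: 0.0001
```

Call:
{"name": "servo_tool", "arguments": {
  "commands": [0,0,0,0.5,0,0,0,0,0,0,1.5,0,0,0,0,0,0,2,0,0,0,0,0,0,0,-4,0,0,0,0,0,0,-4,0,0,0,0,0,0,-4,0,0,0,0,0,4,0,0,0,0,0,0,4,0,0,0,0,0,0,0,0,0,0]
}}

```text
t: 7.8
tool_pos: [0.4395, 0.1585, 0.2315]
tool_rot: [-0.034, -2.197, 2.203]
contact_force: [0.6, 0.8, 0.9]
opening: -0.0001
```

```bash
python3 -c "
from h import *
togo([.62,.108,.22],CY)
from station import viewer
for n in ('scene','top'):
  d=viewer.get_image(n);cv2.imwrite(f'pics/{n}3.png',d['frame'][:,:,::-1]);np.savez(f'{n}3.npz',**d)
  W=cloud(d);x,y,z=W[...,0],W[...,1],W[...,2]
  m=((abs(y)<.3)&(x>.45)&(abs(z-.143)<.004)&(x<.6)).astype(np.uint8)
  k,l,s,c=cv2.connectedComponentsWithStats(m)
  for i in range(1,k):
        if s[i,4]>25: print('front',s[i],cv2.minAreaRect(W[l==i][:,:2].astype(np.float32)),W[l==i].mean(0))
  m=((abs(y)<.3)&(x>.55)&(abs(z-.175)<.01)&(x<.66)).astype(np.uint8)
  k,l,s,c=cv2.connectedComponentsWithStats(m)
  for i in range(1,k):
        if s[i,4]>25: print('tab',s[i],W[l==i].mean(0))
"
```

```text
t 7.8 pos [0.4395 0.1585 0.2315] F [0.5866 0.7649 0.9265] op -9.49758864996725e-05
rot to go (tool) [-0.0025  0.0001  0.0058]
shift cm now-axes [-18.2288   1.0527   4.3807] in final axes [-18.2229   1.1479   4.3815]
[[-0.9993 -0.0059 -0.0369]
 [ 0.0369 -0.0023 -0.9993]
 [ 0.0058 -1.      0.0025]]
front [390 211  21  22 128] ((0.475204199552536, -0.17297886312007904), (0.07104551047086716, 0.01227776613086462), 87.97437286376953) [ 0.475  -0.1723  0.1427]
front [253 285  38  41 270] ((0.577149510383606, 0.1681930124759674), (0.11131474375724792, 0.014680467545986176), 87.01860809326172) [0.5765 0.1695 0.1426]
tab [344 181  14  13  65] [ 0.6136 -0.1645  0.1737]
tab [292 235  12  12  59] [0.621  0.0241 0.1731]
tab [256 271  14  13  64] [0.6235 0.1404 0.1747]
front [203 242  16   6  54] ((0.5795562267303467, 0.20936638116836548), (0.03439849615097046, 0.0105130011215806), 86.44502258300781) [0.5802 0.2086 0.1433]
front [230 243  36   9 158] ((0.5775370001792908, 0.12564605474472046), (0.0789012610912323, 0.015737036243081093), 88.03905487060547) [0.5755 0.1252 0.1434]
front [270 245  63  12 306] ((0.572348952293396, 0.006597071886062622), (0.1396106630563736, 0.015621861442923546), 86.94590759277344) [0.5713 0.0038 0.1432]
front [336 292  63   9 308] ((0.47671279311180115, -0.1412217766046524), (0.13589809834957123, 0.012642115354537964), 88.0693588256836) [ 0.4767 -0.1409  0.1432]
tab [240 215   5  17  54] [0.6237 0.1377 0.1751]
tab [293 218   4  17  51] [0.6205 0.0218 0.176 ]
tab [379 224   4  18  61] [ 0.6121 -0.1667  0.1749]
```

View pics/top3.png

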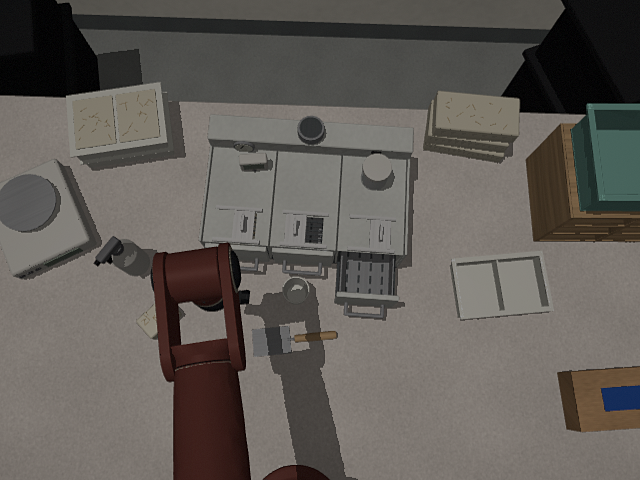

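View pics/scene3.png

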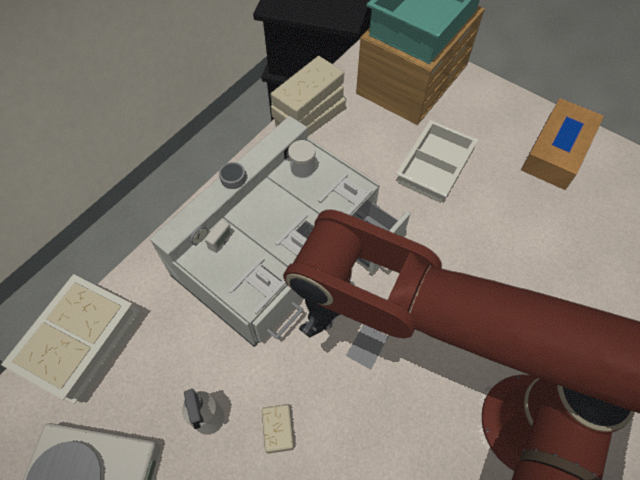

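The left drawer's front is now in line with the middle one (top image, row about 247). All three tabs are where they were. Next is the vent tab at (0.6235, 0.139).

Call:
{"name": "servo_tool", "arguments": {
  "commands": [0,0,0.006,-3,0,1.5,0,0,0,0,-3,0,1.5,0,0,0,0,-3,0,1.2,0,0,0,0,-3,0,0.5,0,0,0,0,-3,0,0,0,0,0,0,-2,0,0,0,0,0,0,-0.5,0,0,0,0,0,0,0,0,0,0]
}}

```text
t: 8.7
tool_pos: [0.6295, 0.0996, 0.2248]
tool_rot: [-0.046, -2.197, 2.206]
contact_force: [-0.1, -0.5, -0.6]
opening: 0.0003
```

```bash
python3 -c "
from h import *
togo([.623,.105,.163],CY)"
```

```text
t 8.7 pos [0.6295 0.0996 0.2248] F [-0.0989 -0.499  -0.5699] op 0.0002707877575286587
rot to go (tool) [-0.0039 -0.0036 -0.0014]
shift cm now-axes [ 0.6832  6.1773 -0.5344] in final axes [ 0.6728  6.1803 -0.5125]
[[-0.9992  0.0012 -0.0406]
 [ 0.0406 -0.004  -0.9992]
 [-0.0014 -1.      0.0039]]
```

Call:
{"name": "servo_tool", "arguments": {
  "commands": [-0.004,-0.003,0,0.4,2,0,0,0,0,0,0.2,2,0,0,0,0,0,0,1,0,0,0,0,0,0,0.5,0,0,0,0,0,0,0,0,0]
}}

```text
t: 9.2
tool_pos: [0.6226, 0.1, 0.1676]
tool_rot: [-0.042, -2.203, 2.203]
contact_force: [-0.1, -0.4, -1.0]
opening: -0.0001
```

```bash
python3 -c "
from h import *
togo([.623,.105,.163],CY)"
```

```text
t 9.2 pos [0.6226 0.1    0.1676] F [-0.1399 -0.3689 -1.0143] op -0.00014199794105797836
rot to go (tool) [ 0.     -0.0001 -0.0013]
shift cm now-axes [-0.0179  0.4582 -0.504 ] in final axes [-0.0185  0.4581 -0.504 ]
[[-0.9993  0.0013 -0.037 ]
 [ 0.037  -0.     -0.9993]
 [-0.0013 -1.     -0.    ]]
```

Call:
{"name": "servo_tool", "arguments": {
  "commands": [0,0,0,0,0.4,-0.3,0,0,0,0,0,0,-0.5,0,0,0,0,0,0,-0.5,0,0,0,0,0,0,-0.4,0,0,0,0,0,0,-0.4,0]
}}

```text
t: 9.7
tool_pos: [0.6251, 0.1229, 0.1669]
tool_rot: [-0.048, -2.207, 2.205]
contact_force: [0.4, 0.0, -0.2]
opening: -0.0001
```

Call:
{"name": "servo_tool", "arguments": {
  "commands": [0,0,0,0,0,-0.4,0,0,0,0,0,0,-0.4,0,0,0,0,0,0,-0.4,0]
}}

```text
t: 10.0
tool_pos: [0.6257, 0.1353, 0.1672]
tool_rot: [-0.048, -2.205, 2.208]
contact_force: [0.7, -1.5, 0.7]
opening: -0.0002
```

```bash
python3 -c "
from h import *
togo([.625,.157,.163],CY)
from station import viewer
for n in ('scene','top'):
  d=viewer.get_image(n);cv2.imwrite(f'pics/{n}4.png',d['frame'][:,:,::-1])"
```

```text
t 10.0 pos [0.6257 0.1353 0.1672] F [ 0.6812 -1.4981  0.7103] op -0.00024830238705034473
rot to go (tool) [-0.0014  0.0002 -0.0069]
shift cm now-axes [ 0.1484  0.4145 -2.1712] in final axes [ 0.146   0.4185 -2.1706]
[[-0.9993  0.0069 -0.0368]
 [ 0.0368 -0.0016 -0.9993]
 [-0.0069 -1.      0.0014]]
```

View pics/scene4.png

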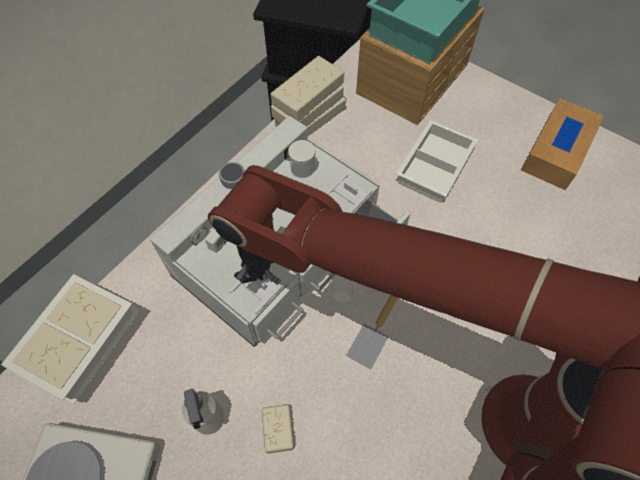

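The finger is on the tab with −1.5 N, matching the vent friction. About 20 mm left to go.

Call:
{"name": "servo_tool", "arguments": {
  "commands": [0,0,-0.006,0,0.2,-0.4,0,0,0,0,0,0,-0.4,0,0,0,0,0,0,-0.3,0,0,0,0,0,0,-0.3,0]
}}

```text
t: 10.5
tool_pos: [0.6267, 0.1501, 0.1658]
tool_rot: [-0.042, -2.202, 2.205]
contact_force: [-0.8, -1.2, 0.7]
opening: 0.0002
```

Call:
{"name": "servo_tool", "arguments": {
  "commands": [0,0,0,0,0,-0.2,0,0,0,0,0,0,-0.2,0]
}}

```text
t: 10.7
tool_pos: [0.6268, 0.1546, 0.1658]
tool_rot: [-0.042, -2.202, 2.205]
contact_force: [-0.2, -0.8, 0.5]
opening: 0.0
```

Call:
{"name": "servo_tool", "arguments": {
  "commands": [0,0,0,0,0,-0.2,0,0,0,0,0,0,-0.15,0]
}}

```text
t: 10.9
tool_pos: [0.627, 0.1583, 0.1658]
tool_rot: [-0.042, -2.202, 2.205]
contact_force: [-0.4, -3.3, 0.5]
opening: 0.0001
```

Call:
{"name": "servo_tool", "arguments": {
  "commands": [0,0,0,0,0,-0.15,0,0,0,0,0,0,-0.15,0]
}}

```text
t: 11.1
tool_pos: [0.627, 0.1585, 0.1659]
tool_rot: [-0.042, -2.194, 2.212]
contact_force: [-1.2, -7.0, 2.1]
opening: -0.0
```

Call:
{"name": "servo_tool", "arguments": {
  "commands": [0,0,0,0,0,-0.15,0,0,0,0,0,0,-0.15,0]
}}

```text
t: 11.3
tool_pos: [0.6269, 0.1584, 0.1659]
tool_rot: [-0.042, -2.185, 2.218]
contact_force: [-2.1, -6.7, 1.5]
opening: 0.0
```

The tab is at its stop (7 N, no further motion). I'll back off, rise and retreat out of view.

Call:
{"name": "servo_tool", "arguments": {
  "commands": [0,0,0,0,0,0.5,0,0,0,0,0,0,1,0,0,0,0,0,-2,0.5,0,0,0,0,0,-3,0,0,0,0,0,0,-3,0,0,0,0,0,3,-1,0,0,0,0,0,4,0,0,0,0,0,0,4,0,0,0,0,0,0,4,0,0,0,0,0,0,4,0,0,0,0,0,0,3,0,0,0,0,0,0,0,0,4,0,0,0,0,0,0,4,0,0,0,0,0,0,4,0,0,0,0,0,0,4,0,0,0,0,0,0,4,0,0,0,0,0,0,4,0,0,0,0,0,0,4,0,0,0,0,0,0,0,0]
}}

```text
t: 13.2
tool_pos: [0.3865, -0.1407, 0.2581]
tool_rot: [-0.045, -2.211, 2.211]
contact_force: [0.1, -0.0, 0.3]
opening: -0.0002
```

Call:
{"name": "servo_tool", "arguments": {
  "commands": [0,0,0,0,0,4,0,0,0,0,0,0,4,0,0,0,0,0,0,4,0,0,0,0,0,0,4,0,0,0,0,0,0,4,0,0,0,0,0,0,0,0]
}}

```text
t: 13.8
tool_pos: [0.3813, -0.345, 0.2575]
tool_rot: [-0.05, -2.221, 2.212]
contact_force: [-0.3, 0.1, -0.8]
opening: 0.0001
```

```bash
python3 -c "
from h import *
togo([.62,.108,.22],CY)
from station import viewer
for n in ('scene','top'):
  d=viewer.get_image(n);cv2.imwrite(f'pics/{n}5.png',d['frame'][:,:,::-1])
  W=cloud(d);x,y,z=W[...,0],W[...,1],W[...,2]
  m=((abs(y)<.3)&(x>.45)&(abs(z-.143)<.004)&(x<.6)).astype(np.uint8)
  k,l,s,c=cv2.connectedComponentsWithStats(m)
  for i in range(1,k):
        if s[i,4]>25: print('front',s[i],cv2.minAreaRect(W[l==i][:,:2].astype(np.float32)),W[l==i].mean(0))
  m=((abs(y)<.3)&(x>.55)&(abs(z-.175)<.01)&(x<.66)).astype(np.uint8)
  k,l,s,c=cv2.connectedComponentsWithStats(m)
  for i in range(1,k):
        if s[i,4]>25: print('tab',s[i],W[l==i].mean(0))
im=cv2.imread('pics/top5.png')[190:330,190:430];cv2.imwrite('pics/top5c.png',cv2.resize(im,None,fx=3.3,fy=3.3,interpolation=cv2.INTER_CUBIC))
"
```

```text
t 13.8 pos [ 0.3813 -0.345   0.2575] F [-0.2684  0.104  -0.8287] op 6.822266973998443e-05
rot to go (tool) [ 0.0042  0.01   -0.0178]
shift cm now-axes [-22.5616   4.347  -45.9096] in final axes [-22.175    3.7537 -46.1497]
[[-0.9995  0.018  -0.027 ]
 [ 0.0271  0.0036 -0.9996]
 [-0.0179 -0.9998 -0.0041]]
front [373 211  38  42 257] ((0.4762151837348938, -0.13998842239379883), (0.1387948989868164, 0.012373453937470913), 87.96946716308594) [ 0.4761 -0.139   0.1425]
front [300 232  41  44 286] ((0.571224570274353, 0.006245262920856476), (0.13469728827476501, 0.014081766828894615), 87.55572509765625) [0.5707 0.0084 0.1427]
front [253 276  46  50 326] ((0.5767931342124939, 0.15586140751838684), (0.13593755662441254, 0.014808853156864643), 88.5171127319336) [0.576  0.1562 0.1427]
tab [344 181  14  12  67] [ 0.6135 -0.1646  0.1733]
tab [292 235  13  12  67] [0.6197 0.0245 0.1734]
tab [244 283  15  13  66] [0.6253 0.1755 0.1742]
front [204 242  62  11 290] ((0.577515721321106, 0.1550867110490799), (0.1373712569475174, 0.014424271881580353), 87.89459991455078) [0.5768 0.1563 0.1433]
front [270 247  63  10 290] ((0.5729427933692932, 0.006451994180679321), (0.13918529450893402, 0.016176234930753708), 87.72575378417969) [0.5711 0.005  0.1432]
front [336 292  63  10 305] ((0.476958692073822, -0.14153271913528442), (0.13596998155117035, 0.012377946637570858), 87.74955749511719) [ 0.4764 -0.1432  0.1433]
tab [224 213   5  18  60] [0.6252 0.1729 0.1754]
tab [293 218   4  17  51] [0.6203 0.0218 0.1766]
tab [379 224   4  18  59] [ 0.6123 -0.1667  0.1758]
```

View pics/top5c.png

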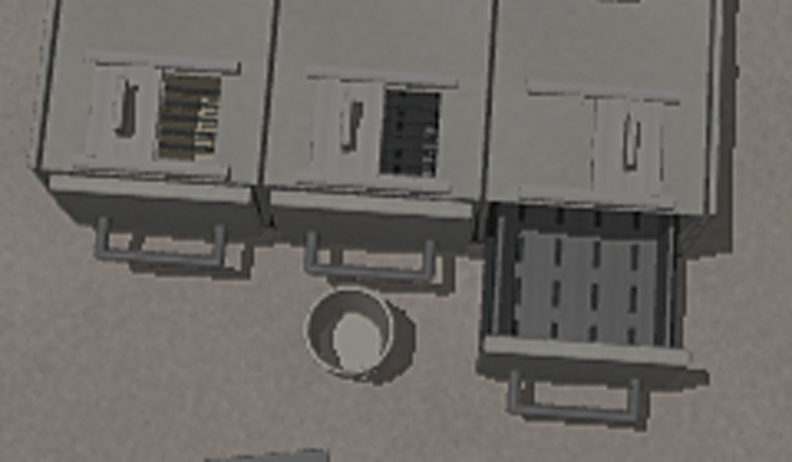

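View pics/scene5.png

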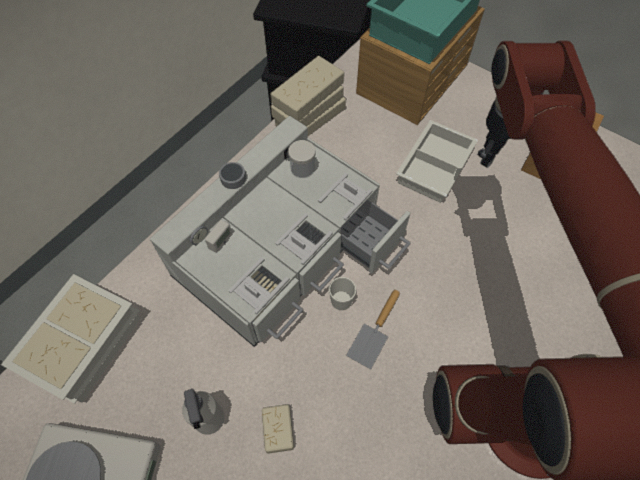

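The left drawer is flush, with its vent fully open and the brick visible through the slots (crop, about (190,115)). The other items look unmoved. Handing in.

```bash
python3 -c "
from station import ticket
print(ticket.finish_job())"
```

```text
the job is handed in; nothing more can be done
None
```

The brick's drawer (the left one) is pushed fully shut and the vent above it is slid fully open. I handed the job in after about 14 s on the robot's clock, with the arm clear of everything.

- **Drawer:** I pushed it with closed fingertips on the bare face above the handle, at about 5 cm/s and then under 2 cm/s near the end. It met its stop at the expected place with about 13 N. In the last images its front is in line with the middle drawer's front, to within 1–2 mm.
- **Vent:** I pushed the tab left until it stopped moving at about 7 N. In the last images it had moved about 35 mm. It sits 151 mm from the middle tab, and the drawers are 150 mm apart, so it is at least as far open as the middle vent, which started fully or nearly fully open.
- **Everything else:** The empty drawer, the shut drawer and the other two vent tabs measured the same before and after, within about 1 mm. The cup, spatula and other items look unmoved in the images, though I did not measure them.

No check failed or disagreed. I did not touch the brick, and it shows through the open vent slots.

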